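Disinfect a specimen clamp: load, spray, shut the lid

ROBOT

A 6-joint arm with a two-finger parallel gripper is mounted at the origin on the work surface. World frame = base frame: x ahead of the robot, y to its left, z up, the work surface at z = 0. Lengths are in mm, angles in rad, forces in N, time in s.
With the tool pointing down it reaches from about 350 to 725 mm from the base axis. Payload 4.3 kg.
Tool frame: the origin (TCP) lies midway between the tips of the shut fingers; the grasp point (between the pads) lies behind it (robot.grip_depth is the z of the grasp point in the tool frame, in mm); z points along the fingers, y is the line along which they close (so a half turn about z gives the same grasp; the last joint's range is limited). The gripper opens to 85 mm and grips with 20 to 120 N. Pads are 22 mm wide; open, the fingers measure 114 mm over their backs; the gripper's body (76 mm by 85 mm) begins 54 mm behind the grasp point. The pads swing forward as they close: fully open they stand 13 mm farther back than shut.
Start: joints at [1.081, 0.377, 0.081, 1.274, 0, 1.46], TCP at [213.182, 534.06, 231.329] pointing down, gripper open.
Joint ranges: [-2.72, 2.72], [-0.84, 1.66], [-1.02, 1.22], [-1.77, 2.12], [-1.37, 1.28], [-3.14, 3.14]. Speed limits (rad/s): [2.57, 2.57, 3.14, 3.14, 3.14, 3.14].

INTERFACE

Orientations are given as a unit quaternion [w, x, y, z].
In Python, from station import robot gives the robot as it stands. The module is installed in compiled form; this text tells all that it offers.
- The arm moves only by the tool arm_command, never from a script. Its argument "increments" is one flat list of numbers, 7 for each row, row after row: the shift along the tool's x, y, z as a fraction of full scale, then the turn, a rotation vector about the tool's x, y, z as a fraction of full scale, then the opening, from -1 (shut) to 1 (fully open). A call has 1 to 5 rows; each row shifts and turns the commanded pose from where the row before left it, along the tool's axes as they then stand; what a row does not reach is not made up. Full scale, the value 1, is 5 cm for a shift and 4 degrees for a turn. A row lasts 1/10 s, in which the tool goes at most 50 mm and 8.59 degrees, less where a joint would pass 70% of its speed; a pose out of reach is approached as far as the arm can. A call with a number of a shift or a turn outside -1 to 1 is refused whole. A call with a gripper value outside its range is refused whole. The fingers move at their own pace and stop on an object; "grip_force" is the grip in N (left out, the last holds). Time passes only in rows, so rows that do not move let the fingers close. It gives the time, the measured TCP pose, the force, the opening and the grip force at its end, in the units of the state.
- robot.sense(): the state, without advancing time (a new reading comes with each control period).
- robot.camera(name): name is "scene" or "top" or "wrist"; returns a dict with "img" (384x512x3 uint8, red, green, blue), "camera_matrix" (3x3 intrinsics, pixels), "R" (3x3) and "t" (3): a world point X has camera coordinates R X + t. Camera axes: x right, y down, z forward; pixel columns grow to the right and rows downward; lengths in mm; the calibration is good to about 2 mm. A picture is of the moment at which its call begins. There is no depth.
- robot.sign_off(): hands the job in; it is judged then, once.
The state is a dict: "time": time; "joint_pos": joint angles; "joint_vel": joint speeds; "joint_torque": joint torques, N m; "tcp_pos": TCP position; "eef_rot": TCP orientation; "wrist_force": force on the tool from outside, world axes, zero at the start; "moment": the same for the moment, N m; "gripper_width": finger opening in mm; "finger_force": force on a finger pad.
Only numpy, scipy, OpenCV 4.12 (cv2) and the standard library are available. Lean on these libraries where they do the work, as an engineer would, in place of code of your own. Each camera call takes 0.05 s, during which the arm holds its last target. There are 200 camera calls.

TASK

Disinfect the specimen clamp: set it down gently, flat with its grip block upwards, in the empty bay of the open steel box, the bay nearest the pump bottle, and let go of it. Then press the bottle's pump cap all the way down and let it spring back, and after that shut the lid of the box fully. Spray only while the clamp is in the box and the lid is still wide open, and leave the other loose things where they are.

Things in the scene. Friction and masses are not known exactly. Their poses are not given: they have to be found in the camera images.
- clamp: specimen clamp, bare aluminium, loose, 0.2 kg: a flat bar 110 (x) x 26 (y) x 12 mm high; on its middle a grip block 30 (x) x 18 (y) mm that rises from 12 to 46 mm, to be pinched across its 18 mm; a steel thumbscrew (16 mm diameter, top at 22 mm) near each end, at x = +-42 mm. Origin: centre of the underside; x along the bar, z up.
- box: open steel box, fixed, 160 (x) x 190 (y) x 65 mm high, walls, floor and divider 5 mm; one divider as high as the walls splits it into two bays side by side in y, each 150 x 87.5 mm inside: the one at +y, next to the pump bottle, is empty, the one at -y holds a jar. Origin: centre of the underside; z up.
- bay (a point): centre of the inner floor of the empty bay, 5 mm above the box's underside; axes as the box's: the bay is 150 mm long in x, 87.5 mm wide in y, 60 mm deep
- lid (a joint): angle of the box's lid: 0 = shut flat on the rim, grows as it opens, about 1.6 = upright, at most 1.9. The lid is an aluminium plate 160 x 192 x 4 mm with a 50 mm wide tongue that sticks out 13 mm past the middle of its free edge, hinged along the box's -y rim; a stiff hinge (about 0.25 N m) holds it at any angle.
- lid_hinge (a point): middle of the hinge line, in the plane of the lid's underside; its x axis is the hinge line (along the box's x), its y axis points along the lid to the free edge, its z axis out of the lid's outer face (up when shut)
- lid_edge (a point): middle of the lid's free edge, on its outer face, 192 mm from the hinge line; same axes as lid_hinge
- bottle: white pump spray bottle, 60 mm diameter, held fixed in a bench clamp with a 90 x 90 mm foot plate and a thin post behind it (+y side, 108 mm high), beside the box's +y side; the shoulder starts at 113 mm, a grey collar 34 mm in diameter tops out at 156 mm. Origin: centre of the underside of the plate; its -y axis points to the box.
- cap_top (a point): centre of the top of the bottle's sprung pump cap, 192 mm above the table when up: a white disc 34 mm in diameter, 18 mm high, with a thin spout that points to the box (-y)
- cap (a joint): travel of the pump cap in m: 0 = up, 0.012 = all the way down (about 3 N to start, 8 N at the bottom); springs back
- spacer: bystander, loose: a flat aluminium bar like the clamp's (110 x 26 x 12 mm, same two thumbscrews) but with no grip block. Origin: centre of the underside.
- weight: bystander, loose: round steel weight with a neck and head, 42 mm diameter, 50 mm high. Origin: centre of the underside.
- jar: bystander, loose: small amber jar, 40 mm diameter, 42 mm high, standing in the -y bay of the box; it may stay there under the lid. Origin: centre of the underside.
- screwtop: bystander, loose: white bottle with a plain screw cap and no spout, 60 mm diameter, 120 mm high, beyond the box. Origin: centre of the underside.
- beaker: bystander, loose: glass beaker, 70 mm diameter, 90 mm high. Origin: centre of the underside.
Not all that is in view belongs to the job. What is shaped like the clamp but pink or turquoise is not meant. What is shaped like the bottle but red is not meant.

How it is judged:
By the outcome, as a careful person would: the job done as asked, in the order asked, and still so for the second after the job is handed in, with the robot touching nothing.
It also fails if it takes over 72 s, if anything falls off the work surface, if the arm or the gripper's body presses on something with over 40 N, if the wrist force passes 120 N, or if a joint passes its speed limit or range.

## Working session

There is one attempt and no reset: what is moved stays moved. The work goes in short steps, Python scripts to look and compute and a tool call to move; the robot and the scene stay as the last step left them, time stands still between calls to the robot, and variables do not carry over. Pictures are saved under pics/ and viewed, at most 10 in all, crops included, and the job is handed in when it is done.

Besides the shell and the picture viewer there is one more tool, called after "Call:" as name(argument=value, ...) on one line, values as JSON. arm_command: Moves the arm, as the interface text tells. Its arguments: {"type":"object","properties":{"increments":{"type":"array"},"grip_force":{"type":"number"}},"required":["increments"]}

```bash
mkdir -p pics
python3 - <<'E'
from station import robot
import cv2,numpy as np,pickle
d={}
for n in("scene","top","wrist"):
    c=robot.camera(n);d[n]=c;cv2.imwrite(f"pics/{n}0.png",cv2.resize(c["img"][:,:,::-1],(800,600),interpolation=cv2.INTER_CUBIC))
    print(n,c["camera_matrix"].tolist(),(-c["R"].T@c["t"]).round(0),c["R"].round(3).tolist())
pickle.dump(d,open("c0.pkl","wb"))
print(robot.sense(),robot.grip_depth)
E
```

```text
scene [[482.8121251514936, 0.0, 253.33999852752535], [0.0, 482.8121251514936, 196.1589532538736], [0.0, 0.0, 1.0]] [1196. -629. 1082.] [[0.685, 0.728, -0.011], [0.519, -0.499, -0.693], [-0.511, 0.469, -0.72]]
top [[444.0492485525322, 0.0, 254.35610478372516], [0.0, 444.0492485525322, 193.59744389947838], [0.0, 0.0, 1.0]] [ 415.  -32. 1136.] [[-0.011, -1.0, -0.004], [-0.993, 0.011, -0.116], [0.116, 0.003, -0.993]]
wrist [[303.4183890677444, 0.0, 260.6210327616035], [0.0, 303.4183890677444, 185.41898940706483], [0.0, 0.0, 1.0]] [150. 558. 374.] [[0.371, 0.929, -0.001], [0.895, -0.357, 0.269], [0.249, -0.101, -0.963]]
{'time': 0.15, 'joint_pos': array([1.08075178e+00, 3.77905165e-01, 7.99482790e-02, 1.27443990e+00,
       2.89840972e-05, 1.46053377e+00]), 'joint_vel': array([ 1.74531928e-04, -2.72892363e-03,  2.64653583e-03, -1.14635365e-03,
       -4.10799082e-05,  4.42167958e-04]), 'joint_torque': array([ 1.08139942e-03, -4.64033246e+01,  2.70170814e+01,  1.38972793e-02,
       -1.13022754e-04, -7.15946896e-06]), 'tcp_pos': array([212.88669222, 533.58835869, 230.57588516]), 'eef_rot': array([-2.50446066e-04,  1.88751802e-01,  9.82024499e-01, -7.60169162e-04]), 'wrist_force': array([-0.1864692 ,  0.12911615,  0.05364657]), 'moment': array([ 0.04523751,  0.00580986, -0.03808828]), 'finger_force': 0.0, 'gripper_width': 85.4750324462559} -18.700000000000003
```

View pics/scene0.png

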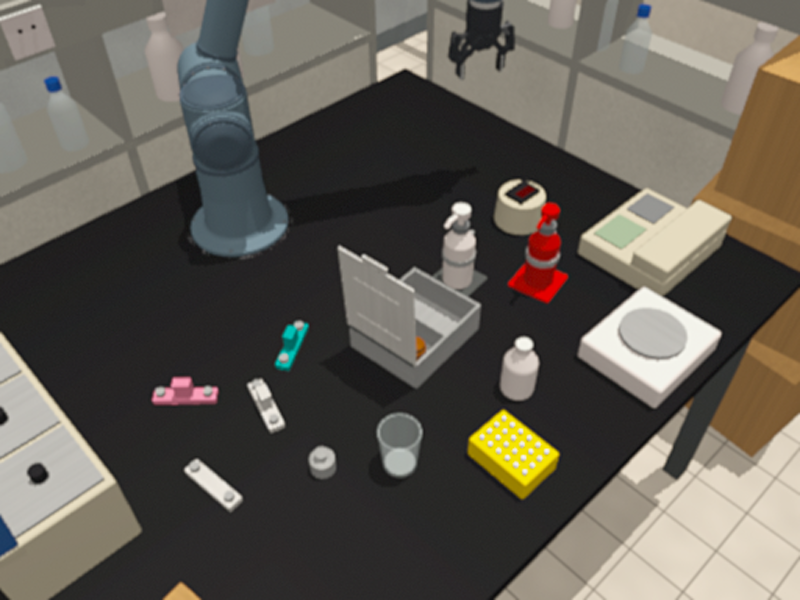

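View pics/top0.png

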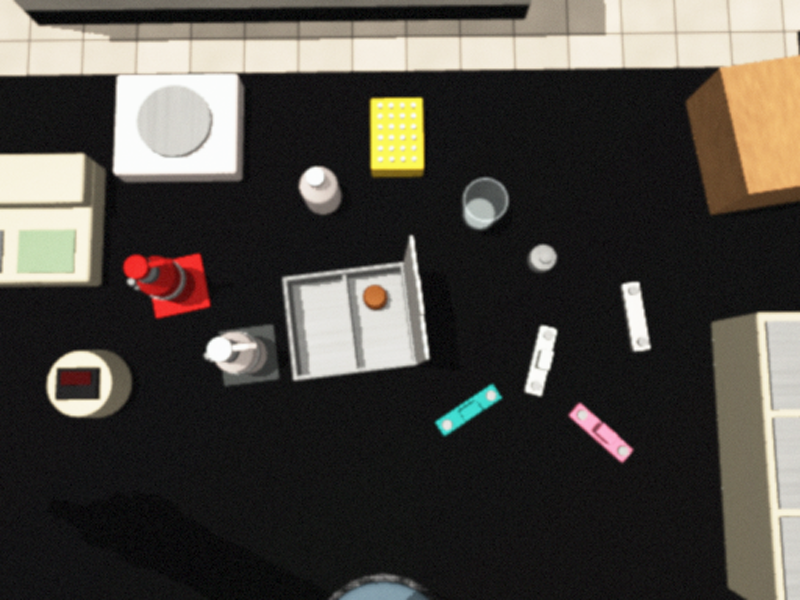

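The two views show the bare clamp at scene (265,404) and top (541,360), the box with its lid upright, and the white pump bottle at top (235,352). I'll enlarge these.

Run:
```python
import cv2,numpy as np,pickle
d=pickle.load(open("c0.pkl","rb"))
def crop(n,x,y,w,h,f,step=10):
    im=cv2.resize(d[n]["img"][y:y+h,x:x+w,::-1],None,fx=f,fy=f,interpolation=cv2.INTER_CUBIC)
    im=cv2.convertScaleAbs(im,alpha=1.0)
    for k in range(0,w,step):
        cv2.line(im,(k*f,0),(k*f,5),(0,255,255),1)
        if k%(2*step)==0:cv2.putText(im,str(x+k),(k*f+1,15),0,.35,(0,255,255),1)
    for k in range(0,h,step):
        cv2.line(im,(0,k*f),(5,k*f),(0,255,255),1);cv2.putText(im,str(y+k),(6,k*f+4),0,.35,(0,255,255),1)
    return im
cv2.imwrite("pics/a.png",crop("top",130,150,150,100,5))
cv2.imwrite("pics/b.png",crop("scene",210,125,110,125,4))
a=crop("top",325,200,50,60,8);b=crop("scene",150,235,50,60,8)
cv2.imwrite("pics/c.png",np.hstack([a,b]))
```

```text
(no output)
```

View pics/a.png

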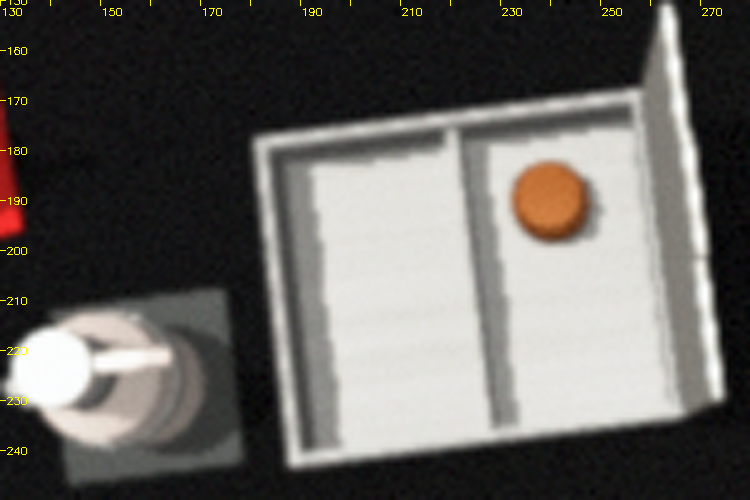

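View pics/b.png

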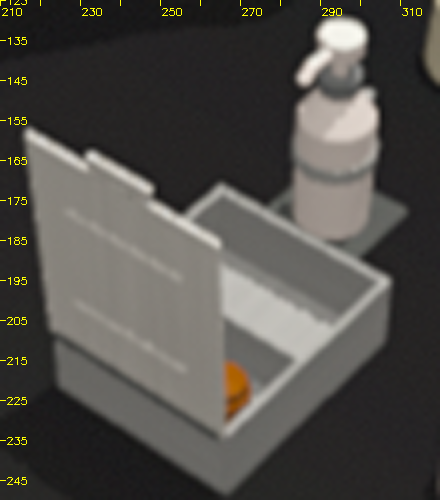

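View pics/c.png

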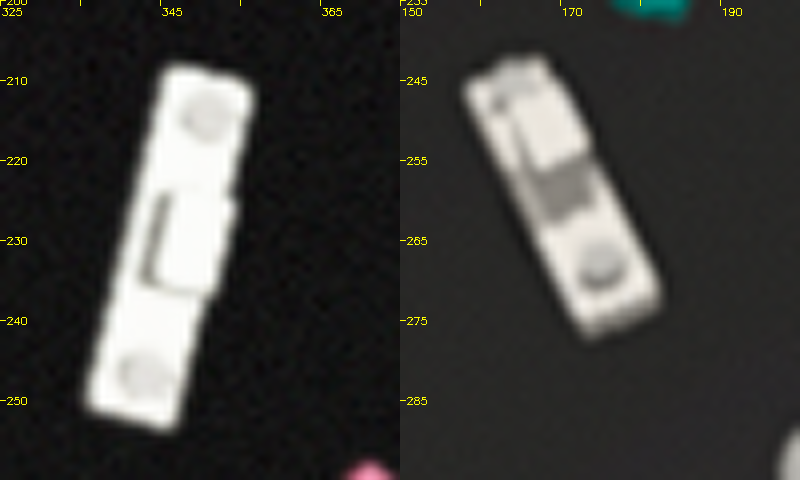

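Readings from the crops (native pixels):

| Point | Top view | Scene view |
|---|---|---|
| Rim corner (+x,+y) | (180.6,177.4) | (307.5,195.5) |
| Rim corner (-x,+y) | (188,243.4) | (265.3,171.3) |
| Cap top | (140.4,223.4) | (295.5,133.7) |
| Clamp screws | (350.8,214.6), (343,246.9) | (164.4,244.4), (175.4,268.1) |

The lid stands about upright.

```bash
cat > h.py <<'E'
import cv2,numpy as np,pickle
def ray(c,p):
    K=c["camera_matrix"];R=c["R"];v=R.T@np.linalg.solve(K,[p[0],p[1],1]);return -R.T@c["t"],v/np.linalg.norm(v)
def onz(c,p,z):
    o,v=ray(c,p);return o+v*(z-o[2])/v[2]
def tri(obs):
    A=0;b=0;L=[ray(*o) for o in obs]
    for o,v in L:
        M=np.eye(3)-np.outer(v,v);A=A+M;b=b+M@o
    X=np.linalg.solve(A,b);return X.round(1),[round(float(np.linalg.norm(np.cross(X-o,v))),1) for o,v in L]
def proj(c,X):
    q=c["camera_matrix"]@(c["R"]@np.asarray(X,float)+c["t"]);return (q[:2]/q[2]).round(1)
E
python3 - <<'E'
from h import *
d=pickle.load(open("c0.pkl","rb"));T,S=d["top"],d["scene"]
for n,a,b in [("+x+y",(180.6,177.4),(307.5,195.5)),("-x+y",(188,243.4),(265.25,171.25)),("+x-y",(258,168.4),(265.5,234.2)),
 ("cap",(140.4,223.4),(295.5,133.75)),("scr far",(350.75,214.6),(164.4,244.4)),("scr near",(343,246.9),(175.4,268.1)),
 ("blocktop",(349.4,230.2),(168.9,251.6)),("lid far",(263.6,151),(265,186.25)),("lid near",(274.4,230.4),(216.75,158))]: print(n,*tri([(T,a),(S,b)]))
print("rim65")
for p in[(180.6,177.4),(188,243.4),(258,168.4),(267,233.4)]:print(onz(T,p,65).round(1))
for p in[(307.5,195.5),(265.25,171.25),(265.5,234.2)]:print(onz(S,p,65).round(1))
print("cap192",onz(T,(140.4,223.4),192),onz(S,(295.5,133.75),192))
print("plate",[onz(T,p,5).round(0) for p in[(174.6,208),(178.6,242.6),(143.8,246.6)]])
print("scr22",[onz(T,p,22).round(1) for p in[(350.75,214.6),(343,246.9)]])
print("scr22 scene, near far pix order",[onz(S,p,22).round(1) for p in[(164.4,244.4),(175.4,268.1)]])
print("blk46",onz(T,(349.4,230.2),46),onz(S,(168.9,251.6),46))
E
```

```text
+x+y [582.3 151.1  63.4] [0.4, 0.4]
-x+y [422.4 132.7  64.4] [0.7, 0.7]
+x-y [602.1 -38.9  63. ] [1.1, 1.1]
cap [464.7 214.8 189.8] [0.0, 0.0]
scr far [ 476.9 -263.8  101.6] [13.2, 13.2]
scr near [ 419.8 -251.9  -72.3] [17.4, 17.4]
blocktop [ 451.  -259.3   42. ] [1.7, 1.7]
lid far [605.1 -48.  255.4] [0.9, 0.9]
lid near [445.3 -66.6 256.2] [1.5, 1.5]
rim65
[582.3 151.2  65. ]
[422. 132.  65.]
[602.4 -38.   65. ]
[443.8 -57.8  65. ]
[583.1 149.5  65. ]
[423.2 132.9  65. ]
[602.7 -40.9  65. ]
cap192 [464.509486   214.18427845 192.        ] [466.5094706  212.73563412 192.        ]
plate [array([513., 176.,   5.]), array([425., 165.,   5.]), array([416., 253.,   5.])]
scr22 [array([ 489.7, -269.7,   22. ]), array([ 409.4, -247.5,   22. ])]
scr22 scene, near far pix order [array([ 408.8, -245. ,   22. ]), array([ 494.7, -271.3,   22. ])]
blk46 [ 449.90400044 -259.91951335   46.        ] [ 455.08411725 -259.50309778   46.        ]
```

Call:
arm_command(increments=[0, 0, 0, 0, 0, -0.91, 1, 0, 0, 0, 0, 0, -0.91, 1, 0, 0, 0, 0, 0, 0, 1])

```text
time: 0.45
tcp_pos: [213.0, 533.8, 230.9]
eef_rot: [-0.0, 0.126, 0.992, -0.0]
wrist_force: [-0.8, 0.7, 0.2]
gripper_width: 85.5
finger_force: 0.0
```

Call:
arm_command(increments=[-0.592, -0.64, -0.158, 0, 0, 0, 1, -0.592, -0.64, -0.158, 0, 0, 0, 1, -0.592, -0.64, -0.158, 0, 0, 0, 1, -0.592, -0.64, -0.158, 0, 0, 0, 1, -0.592, -0.64, -0.158, 0, 0, 0, 1])

```text
time: 0.95
tcp_pos: [316.8, 340.5, 271.0]
eef_rot: [0.0, 0.127, 0.992, 0.0]
wrist_force: [1.0, -0.3, -0.4]
gripper_width: 85.3
finger_force: 0.0
```

Motion is as predicted; continue over the box to the clamp.

Call:
arm_command(increments=[-0.592, -0.64, -0.158, 0, 0, 0, 1, -0.592, -0.64, -0.158, 0, 0, 0, 1, -0.592, -0.64, -0.158, 0, 0, 0, 1, -0.592, -0.64, -0.158, 0, 0, 0, 1, -0.592, -0.64, -0.158, 0, 0, 0, 1])

```text
time: 1.45
tcp_pos: [420.2, 148.5, 310.7]
eef_rot: [0.0, 0.127, 0.992, 0.0]
wrist_force: [0.2, 1.1, -0.1]
gripper_width: 85.4
finger_force: 0.0
```

Call:
arm_command(increments=[-0.264, -0.776, 0, 0, 0, 0, 1, -0.264, -0.776, 0, 0, 0, 0, 1, -0.264, -0.776, 0, 0, 0, 0, 1, -0.264, -0.776, 0, 0, 0, 0, 1, -0.264, -0.776, 0, 0, 0, 0, 1])

```text
time: 1.95
tcp_pos: [434.9, -55.8, 310.3]
eef_rot: [0.0, 0.127, 0.992, 0.0]
wrist_force: [0.6, -0.1, -0.1]
gripper_width: 85.5
finger_force: 0.0
```

Call:
arm_command(increments=[-0.264, -0.776, 0.32, 0, 0, 0, 1, -0.264, -0.776, 0.32, 0, 0, 0, 1, -0.264, -0.776, 0.32, 0, 0, 0, 1, -0.264, -0.776, 0.32, 0, 0, 0, 1, -0.264, -0.776, 0.32, 0, 0, 0, 1])

```text
time: 2.45
tcp_pos: [450.3, -260.1, 229.5]
eef_rot: [0.0, 0.127, 0.992, 0.0]
wrist_force: [1.2, -0.1, 1.6]
gripper_width: 85.5
finger_force: 0.0
```

Call:
arm_command(increments=[0, 0, 0, 0, 0, 0, 1, 0, 0, 0, 0, 0, 0, 1])

```text
time: 2.65
tcp_pos: [449.9, -258.7, 229.5]
eef_rot: [-0.001, 0.127, 0.992, 0.001]
wrist_force: [0.1, 1.2, -0.1]
gripper_width: 85.4
finger_force: 0.0
```

Run:
```python
from station import robot
from h import *
c=robot.camera("wrist");s=robot.sense();pickle.dump((c,s),open("c1.pkl","wb"))
print(s["tcp_pos"],s["eef_rot"],s["joint_pos"],(-c["R"].T@c["t"]).round(0),proj(c,(451,-259,46)))
cv2.imwrite("pics/w1.png",cv2.resize(c["img"][:,:,::-1],(800,600),interpolation=cv2.INTER_CUBIC))
```

```text
[ 450.21983247 -258.07683777  230.17156715] [-3.59831438e-04  1.26613567e-01  9.91951933e-01  4.87912619e-04] [-6.43079616e-01  2.64140007e-01 -8.10255123e-02  1.22673831e+00
  4.93548560e-04 -3.89171200e-01] [ 385. -242.  373.] [260.7 166. ]
```

View pics/w1.png

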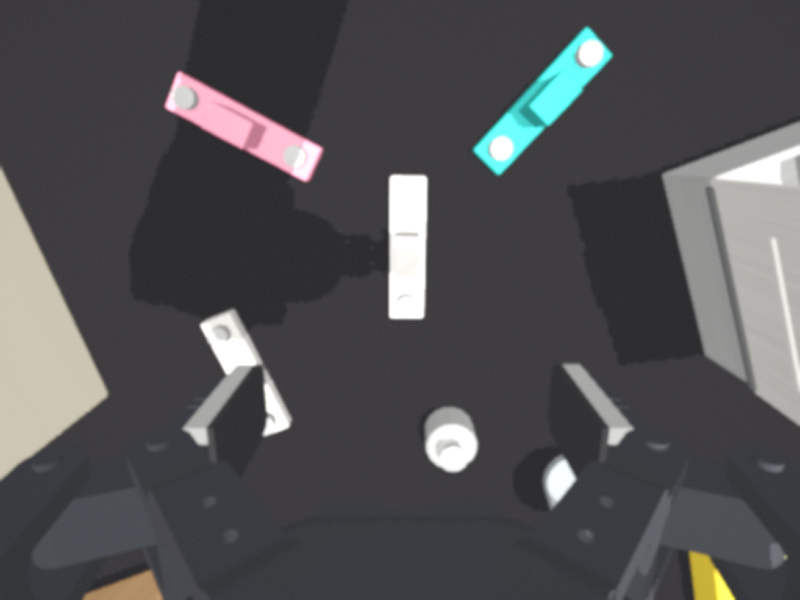

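The wrist view shows the clamp upright, centred at (407,248) between the fingers, so yaw and position are good. Descend and grip.

Call:
arm_command(increments=[0, 0, 0.9, 0, 0, 0, 1, 0, 0, 0.9, 0, 0, 0, 1, 0, 0, 0.9, 0, 0, 0, 1, 0, 0, 0.9, 0, 0, 0, 0.2, 0, 0, 0.4, 0, 0, 0, 0])

```text
time: 3.2
tcp_pos: [448.6, -255.2, 27.4]
eef_rot: [-0.002, 0.125, 0.992, 0.001]
wrist_force: [-0.3, 0.7, 0.4]
gripper_width: 59.2
finger_force: 0.0
```

Call:
arm_command(increments=[0, 0, 0.26, 0, 0, 0, 0, 0, 0, 0, 0, 0, 0, -0.3, 0, 0, 0, 0, 0, 0, -1, 0, 0, 0, 0, 0, 0, -1, 0, 0, 0, 0, 0, 0, -1], grip_force=40)

```text
time: 3.7
tcp_pos: [451.4, -258.8, 18.4]
eef_rot: [0.001, 0.126, 0.992, -0.0]
wrist_force: [0.5, 0.6, -2.1]
gripper_width: 17.2
finger_force: 43.7
```

Call:
arm_command(increments=[0, 0, 0, 0, 0, 0, -1, 0, 0, 0, 0, 0, 0, -1, 0, 0, 0, 0, 0, 0, -1, 0, 0, 0, 0, 0, 0, -1, 0, 0, 0, 0, 0, 0, -1])

```text
time: 4.2
tcp_pos: [451.2, -258.8, 18.1]
eef_rot: [0.001, 0.126, 0.992, -0.0]
wrist_force: [-1.3, 0.2, 6.7]
gripper_width: 17.4
finger_force: 44.9
```

Call:
arm_command(increments=[0, 0, -0.1, 0, 0, 0, -1, 0, 0, -0.2, 0, 0, 0, -1, 0, 0, -0.95, 0, 0, -0.88, -1, 0, 0, -0.95, 0, 0, -0.88, -1, 0, 0, -0.95, 0, 0, -0.88, -1])

```text
time: 4.7
tcp_pos: [449.9, -258.1, 176.7]
eef_rot: [-0.0, 0.033, 0.999, 0.0]
wrist_force: [2.0, -0.8, -2.0]
gripper_width: 17.2
finger_force: 43.8
```

Call:
arm_command(increments=[0, 0, -0.95, 0, 0, -0.88, -1, 0, 0, -0.95, 0, 0, -0.88, -1, 0, 0, -0.95, 0, 0, -0.88, -1, 0, 0, 0, 0, 0, 0, -1, 0, 0, 0, 0, 0, 0, -1])

```text
time: 5.2
tcp_pos: [451.1, -259.0, 318.9]
eef_rot: [0.001, -0.058, 0.998, -0.001]
wrist_force: [-0.2, -0.1, -2.2]
gripper_width: 17.6
finger_force: 44.0
```

Run:
```python
from station import robot
s=robot.sense();print({k:s[k].round(3) if hasattr(s[k],'round') else s[k] for k in("tcp_pos","eef_rot","joint_pos","gripper_width","finger_force","wrist_force")})
```

```text
{'tcp_pos': array([ 451.105, -258.992,  318.869]), 'eef_rot': array([ 0.001, -0.058,  0.998, -0.001]), 'joint_pos': array([-0.643,  0.254,  0.134,  1.447, -0.   , -0.759]), 'gripper_width': 17.588200488291907, 'finger_force': 43.98100554943085, 'wrist_force': array([-0.183, -0.149, -2.204])}
```

Call:
arm_command(increments=[-0.193, 0.685, 0, 0, 0, 0, -1, -0.193, 0.685, 0, 0, 0, 0, -1, -0.193, 0.685, 0, 0, 0, 0, -1, -0.193, 0.685, 0, 0, 0, 0, -1, -0.193, 0.685, 0, 0, 0, 0, -1])

```text
time: 5.7
tcp_pos: [477.3, -81.1, 315.1]
eef_rot: [-0.002, -0.058, 0.998, 0.001]
wrist_force: [0.9, -0.1, -2.1]
gripper_width: 17.5
finger_force: 43.9
```

Call:
arm_command(increments=[-0.193, 0.685, 0, 0, 0, 0, -1, -0.193, 0.685, 0, 0, 0, 0, -1, -0.193, 0.685, 0, 0, 0, 0, -1, -0.193, 0.685, 0, 0, 0, 0, -1, -0.193, 0.685, 0, 0, 0, 0, -1])

```text
time: 6.2
tcp_pos: [505.4, 94.2, 315.0]
eef_rot: [-0.002, -0.058, 0.998, -0.0]
wrist_force: [0.5, -0.3, -1.2]
gripper_width: 17.0
finger_force: 43.9
```

Call:
arm_command(increments=[0, 0, 0.9, 0, 0, 0, -1, 0, 0, 0.9, 0, 0, 0, -1, 0, 0, 0.9, 0, 0, 0, -1, 0, 0, 0, 0, 0, 0, -1, 0, 0, 0, 0, 0, 0, -1])

```text
time: 6.7
tcp_pos: [504.7, 92.7, 181.0]
eef_rot: [-0.003, -0.058, 0.998, 0.0]
wrist_force: [-0.4, 0.1, -0.8]
gripper_width: 17.4
finger_force: 43.9
```

Run:
```python
from station import robot
from h import *
s=robot.sense();print(s["tcp_pos"].round(1),s["eef_rot"].round(3),s["wrist_force"].round(1),s["gripper_width"])
I=[]
c=robot.camera("top");I.append(c["img"][140:260,120:290,::-1]);c=robot.camera("scene");I.append(c["img"][90:260,200:330,::-1])
c=robot.camera("wrist");I.append(c["img"][:,:,::-1])
r=lambda i,h:cv2.resize(i,(int(i.shape[1]*h/i.shape[0]),h),interpolation=cv2.INTER_CUBIC)
a=np.hstack([r(I[1],300),r(I[0],300)])[:,:800];b=r(I[2],300);b=np.pad(b,((0,0),(0,max(0,a.shape[1]-b.shape[1])),(0,0)))[:,:a.shape[1]]
cv2.imwrite("pics/m1.png",np.vstack([a,b]))
```

```text
[504.7  92.7 181. ] [-0.003 -0.058  0.998  0.   ] [-0.4  0.1 -0.8] 17.35244136937849
```

View pics/m1.png

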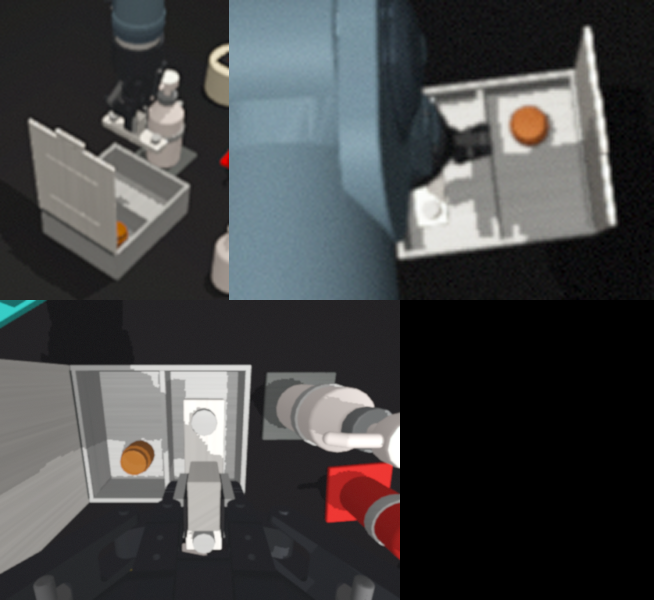

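Call:
arm_command(increments=[0, 0, 0.7, 0, 0, 0, -1, 0, 0, 0.7, 0, 0, 0, -1, 0, 0, 0.7, 0, 0, 0, -1, 0, 0, 0.5, 0, 0, 0, -1, 0, 0, 0.2, 0, 0, 0, -1])

```text
time: 7.35
tcp_pos: [507.8, 92.8, 42.2]
eef_rot: [0.0, -0.058, 0.998, 0.0]
wrist_force: [-0.3, -1.0, -2.1]
gripper_width: 17.7
finger_force: 43.9
```

Call:
arm_command(increments=[0, 0, 0.04, 0, 0, 0, -1, 0, 0, 0.04, 0, 0, 0, -1, 0, 0, 0.04, 0, 0, 0, -1, 0, 0, 0, 0, 0, 0, -1])

```text
time: 7.75
tcp_pos: [508.0, 93.0, 37.4]
eef_rot: [0.001, -0.058, 0.998, 0.0]
wrist_force: [-0.2, 0.2, -1.3]
gripper_width: 17.0
finger_force: 43.8
```

Call:
arm_command(increments=[0, 0, 0.06, 0, 0, 0, -1, 0, 0, 0.06, 0, 0, 0, -1, 0, 0, 0.04, 0, 0, 0, -1, 0, 0, 0.02, 0, 0, 0, -1, 0, 0, 0.02, 0, 0, 0, -1])

```text
time: 8.25
tcp_pos: [506.7, 92.9, 26.1]
eef_rot: [-0.0, -0.058, 0.998, 0.0]
wrist_force: [-0.3, -0.9, -1.7]
gripper_width: 17.1
finger_force: 43.9
```

Call:
arm_command(increments=[0, 0, 0.02, 0, 0, 0, -1, 0, 0, 0.02, 0, 0, 0, -1, 0, 0, 0.0, 0, 0, 0, -1, 0, 0, 0.0, 0, 0, 0, -1])

```text
time: 8.65
tcp_pos: [506.8, 92.9, 24.3]
eef_rot: [0.0, -0.058, 0.998, 0.0]
wrist_force: [-0.6, 0.3, -2.3]
gripper_width: 17.3
finger_force: 43.9
```

Call:
arm_command(increments=[0, 0, 0.01, 0, 0, 0, -1, 0, 0, 0.01, 0, 0, 0, -1, 0, 0, 0.0, 0, 0, 0, -1])

```text
time: 8.95
tcp_pos: [506.7, 92.9, 23.2]
eef_rot: [-0.0, -0.058, 0.998, 0.0]
wrist_force: [0.4, -0.0, -2.2]
gripper_width: 17.4
finger_force: 43.9
```

Call:
arm_command(increments=[0, 0, 0.01, 0, 0, 0, -1, 0, 0, 0.01, 0, 0, 0, -1, 0, 0, 0.0, 0, 0, 0, -1])

```text
time: 9.25
tcp_pos: [506.8, 92.9, 23.2]
eef_rot: [0.0, -0.058, 0.998, 0.0]
wrist_force: [-2.8, -1.3, 7.1]
gripper_width: 17.5
finger_force: 45.0
```

Contact with the floor at 23 mm. I'll open only slightly, since the bay is narrow, then rise.

Call:
arm_command(increments=[0, 0, 0, 0, 0, 0, -0.4, 0, 0, 0, 0, 0, 0, -0.25, 0, 0, 0, 0, 0, 0, -0.25, 0, 0, 0, 0, 0, 0, -0.25])

```text
time: 9.65
tcp_pos: [506.9, 92.9, 22.2]
eef_rot: [0.0, -0.058, 0.998, 0.0]
wrist_force: [0.2, 0.7, -0.4]
gripper_width: 32.0
finger_force: 0.0
```

Call:
arm_command(increments=[0, 0, -0.2, 0, 0, 0, -0.25, 0, 0, -0.4, 0, 0, 0, -0.25, 0, 0, -0.8, 0, 0, 0, -0.25, 0, 0, -1, 0, 0, 0, -0.25, 0, 0, -1, 0, 0, 0, -0.25])

```text
time: 10.15
tcp_pos: [506.0, 92.9, 194.5]
eef_rot: [-0.0, -0.058, 0.998, 0.0]
wrist_force: [1.6, 0.5, 0.5]
gripper_width: 32.2
finger_force: 0.0
```

Call:
arm_command(increments=[0, 0, -0.8, 0, 0, 0, -1, 0, 0, -0.6, 0, 0, 0, -1, 0, 0, 0, 0, 0, 0, -1, 0, 0, 0, 0, 0, 0, -1, 0, 0, 0, 0, 0, 0, -1])

```text
time: 10.65
tcp_pos: [506.0, 92.8, 261.3]
eef_rot: [-0.001, -0.058, 0.998, 0.0]
wrist_force: [0.4, 0.1, -0.4]
gripper_width: 0.0
finger_force: 0.0
```

Run:
```python
from station import robot
from h import *
s=robot.sense();print(s["time"],s["tcp_pos"].round(1),s["eef_rot"].round(3),s["wrist_force"].round(1),s["gripper_width"],s["joint_pos"].round(2))
c=robot.camera("wrist");print(proj(c,(465,214,190)),proj(c,(507,92,51)),proj(c,(465,214,158)))
pickle.dump(c,open("c2.pkl","wb"))
S=robot.camera("scene")["img"][90:260,200:330,::-1]
r=lambda i,h:cv2.resize(i,(int(i.shape[1]*h/i.shape[0]),h),interpolation=cv2.INTER_CUBIC)
cv2.imwrite("pics/m2.png",np.hstack([r(c["img"][:,:,::-1],400),r(S,400)])[:,:800])
```

```text
10.65 [506.   92.8 261.3] [-0.001 -0.058  0.998  0.   ] [ 0.4  0.1 -0.4] 3.504228557364105e-05 [ 0.06  0.25 -0.02  1.3   0.   -0.06]
[435.5 160.3] [260.2 161.2] [413.8 152.9]
```

View pics/m2.png

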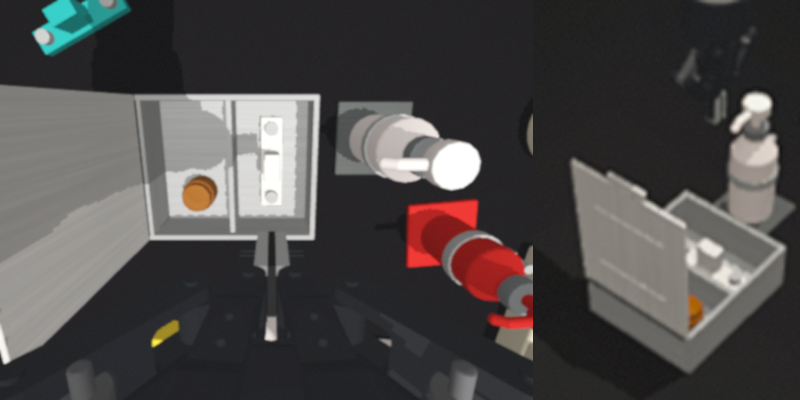

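The clamp stands upright in the bay, free of the fingers. The pump cap is at wrist-view (455,165), matching the estimate. Move over the cap with shut fingers.

Call:
arm_command(increments=[0.134, 0.628, 0, 0, 0, 0, -1, 0.134, 0.628, 0, 0, 0, 0, -1, 0.134, 0.628, 0, 0, 0, 0, -1, 0.134, 0.628, 0, 0, 0, 0, -1, 0, 0, 0.5, 0, 0, 0, -1])

```text
time: 11.25
tcp_pos: [465.8, 218.0, 238.8]
eef_rot: [0.002, -0.06, 0.998, 0.001]
wrist_force: [0.7, 0.4, -0.1]
gripper_width: -0.6
finger_force: 0.0
```

Call:
arm_command(increments=[0, 0, 0.4, 0, 0, 0, -1, 0, 0, 0.2, 0, 0, 0, -1, 0, 0, 0, 0, 0, 0, -1, 0, 0, 0, 0, 0, 0, -1])

```text
time: 11.65
tcp_pos: [465.6, 214.3, 207.4]
eef_rot: [-0.0, -0.058, 0.998, -0.0]
wrist_force: [-0.5, -0.5, -0.4]
gripper_width: -0.3
finger_force: 0.0
```

Call:
arm_command(increments=[0, 0, 0.1, 0, 0, 0, -1, 0, 0, 0.1, 0, 0, 0, -1, 0, 0, 0.1, 0, 0, 0, -1, 0, 0, 0.06, 0, 0, 0, -1, 0, 0, 0.04, 0, 0, 0, -1])

```text
time: 12.15
tcp_pos: [466.0, 214.5, 187.6]
eef_rot: [0.001, -0.058, 0.998, 0.0]
wrist_force: [-0.7, -1.5, 4.9]
gripper_width: -0.3
finger_force: 2.3
```

Call:
arm_command(increments=[0, 0, 0.06, 0, 0, 0, -1, 0, 0, 0.04, 0, 0, 0, -1, 0, 0, 0.02, 0, 0, 0, -1, 0, 0, 0, 0, 0, 0, -1])

```text
time: 12.55
tcp_pos: [466.1, 214.5, 182.1]
eef_rot: [0.001, -0.058, 0.998, 0.0]
wrist_force: [-1.6, -1.3, 7.7]
gripper_width: -0.2
finger_force: 3.5
```

Call:
arm_command(increments=[0, 0, 0.04, 0, 0, 0, -1, 0, 0, 0, 0, 0, 0, -1])

```text
time: 12.75
tcp_pos: [466.0, 214.6, 180.2]
eef_rot: [0.001, -0.058, 0.998, 0.0]
wrist_force: [-1.6, -0.6, 7.4]
gripper_width: -0.1
finger_force: 3.9
```

Call:
arm_command(increments=[0, 0, 0.03, 0, 0, 0, -1, 0, 0, 0, 0, 0, 0, -1])

```text
time: 12.95
tcp_pos: [466.1, 214.6, 180.0]
eef_rot: [0.001, -0.058, 0.998, 0.0]
wrist_force: [-4.8, -1.6, 14.8]
gripper_width: -0.1
finger_force: 7.4
```

Bottomed out at 180.0 mm (12 mm of travel, force jump). Press 1 mm more, release, then fly over to the outer side of the lid.

Call:
arm_command(increments=[0, 0, 0.02, 0, 0, 0, -1, 0, 0, 0, 0, 0, 0, -1])

```text
time: 13.15
tcp_pos: [466.1, 214.6, 179.9]
eef_rot: [0.002, -0.058, 0.998, 0.0]
wrist_force: [-6.9, -3.2, 20.1]
gripper_width: 0.1
finger_force: 10.2
```

Call:
arm_command(increments=[0, 0, -0.2, 0, 0, 0, -1, 0, 0, -0.4, 0, 0, 0, -1, 0, 0, -0.8, 0, 0, 0, -1, 0, 0, -0.9, 0, 0, 0, -1, 0, 0, -0.62, 0, 0, 0, -1])

```text
time: 13.65
tcp_pos: [465.8, 214.7, 325.3]
eef_rot: [0.001, -0.058, 0.998, 0.0]
wrist_force: [0.7, 0.2, -0.4]
gripper_width: 0.0
finger_force: 0.0
```

Run:
```python
from station import robot
from h import *
d=pickle.load(open("c0.pkl","rb"))
s=robot.sense();print(s["time"],s["tcp_pos"].round(1),s["joint_pos"].round(2))
c=robot.camera("scene");print(np.abs(c["img"][120:160,280:312].astype(int)-d["scene"]["img"][120:160,280:312]).mean())
```

```text
13.65 [465.8 214.7 325.3] [0.31 0.24 0.13 1.46 0.   0.19]
4.460677083333334
```

Call:
arm_command(increments=[-0.068, -0.794, 0, 0, 0, 0, -1, -0.068, -0.794, 0, 0, 0, 0, -1, -0.068, -0.794, 0, 0, 0, 0, -1, -0.068, -0.794, 0, 0, 0, 0, -1, -0.068, -0.794, 0, 0, 0, 0, -1])

```text
time: 14.2
tcp_pos: [505.4, 17.9, 322.2]
eef_rot: [-0.0, -0.058, 0.998, 0.0]
wrist_force: [1.0, -0.2, 0.4]
gripper_width: 0.2
finger_force: 0.0
```

Call:
arm_command(increments=[-0.068, -0.794, 0, 0, 0, 0, -1, -0.068, -0.794, 0, 0, 0, 0, -1, -0.068, -0.794, 0, 0, 0, 0, -1, 0, 0, 0, 0, 0, 0, -1, 0, 0, 0, 0, 0, 0, -1])

```text
time: 14.7
tcp_pos: [529.2, -98.4, 321.9]
eef_rot: [-0.001, -0.057, 0.998, 0.001]
wrist_force: [0.1, 0.6, -0.0]
gripper_width: -0.1
finger_force: 0.0
```

Call:
arm_command(increments=[0, 0, 0.8, 0, 0, 0, -1, 0, 0, 0.8, 0, 0, 0, -1, 0, 0, 0.5, 0, 0, 0, -1, 0, 0, 0, 0, 0, 0, -1, 0, 0, 0, 0, 0, 0, -1])

```text
time: 15.2
tcp_pos: [529.0, -96.6, 218.2]
eef_rot: [-0.0, -0.059, 0.998, 0.0]
wrist_force: [-0.2, 0.3, -0.2]
gripper_width: -0.2
finger_force: 0.0
```

Run:
```python
from station import robot
from h import *
s=robot.sense();print(s["time"],s["tcp_pos"].round(1),s["eef_rot"].round(3),s["wrist_force"].round(1))
r=lambda i,h:cv2.resize(i,(int(i.shape[1]*h/i.shape[0]),h),interpolation=cv2.INTER_CUBIC)
S=robot.camera("scene")["img"][70:260,150:340,::-1];c=robot.camera("wrist")["img"][:,:,::-1]
cv2.imwrite("pics/m3.png",np.hstack([r(S,350),r(c,330+20)])[:,:800])
```

```text
15.2 [529.  -96.6 218.2] [-0.    -0.059  0.998  0.   ] [-0.2  0.3 -0.2]
```

View pics/m3.png

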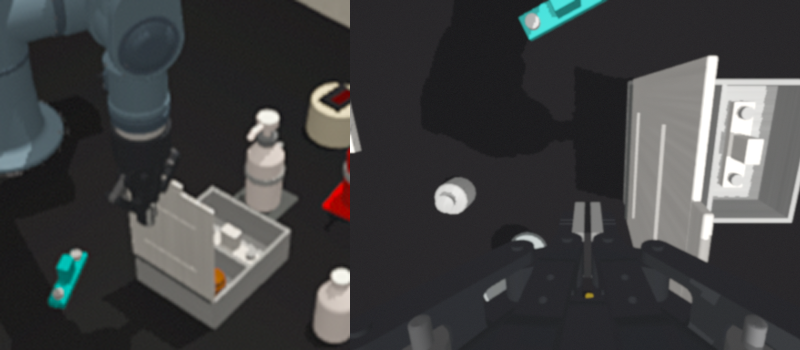

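The fingers stand just outside the upright lid, the clamp is in the bay, and the cap is up again. Push the lid over along an arc.

Call:
arm_command(increments=[0, 0.34, 0.01, 0, 0, 0, -1, 0, 0.34, 0.01, 0, 0, 0, -1, 0, 0.25, 0.02, 0, 0, 0, -1, 0, 0.25, 0.02, 0, 0, 0, -1])

```text
time: 15.7
tcp_pos: [523.1, -38.1, 215.8]
eef_rot: [0.001, -0.058, 0.998, -0.0]
wrist_force: [0.5, -1.5, 0.9]
gripper_width: -0.1
finger_force: 0.0
```

Call:
arm_command(increments=[0, 0.25, 0.05, 0, 0, 0, -1, 0, 0.25, 0.05, 0, 0, 0, -1, 0, 0.25, 0.1, 0, 0, 0, -1, 0, 0.25, 0.1, 0, 0, 0, -1])

```text
time: 16.1
tcp_pos: [516.6, 11.5, 199.3]
eef_rot: [-0.0, -0.058, 0.998, -0.0]
wrist_force: [0.8, -1.4, -1.0]
gripper_width: -0.1
finger_force: 0.6
```

Call:
arm_command(increments=[0, 0.2, 0.12, 0, 0, 0, -1, 0, 0.2, 0.12, 0, 0, 0, -1, 0, 0.17, 0.16, 0, 0, 0, -1, 0, 0.17, 0.16, 0, 0, 0, -1])

```text
time: 16.5
tcp_pos: [512.4, 48.0, 171.1]
eef_rot: [0.0, -0.058, 0.998, 0.0]
wrist_force: [0.5, -0.5, 1.2]
gripper_width: 0.1
finger_force: 0.5
```

Call:
arm_command(increments=[0, 0.15, 0.2, 0, 0, 0, -1, 0, 0.15, 0.2, 0, 0, 0, -1, 0, 0.1, 0.17, 0, 0, 0, -1, 0, 0.1, 0.17, 0, 0, 0, -1])

```text
time: 16.9
tcp_pos: [509.3, 72.5, 133.8]
eef_rot: [-0.0, -0.058, 0.998, 0.0]
wrist_force: [-0.6, 0.6, -0.2]
gripper_width: 0.1
finger_force: 0.4
```

Call:
arm_command(increments=[0, 0.08, 0.2, 0, 0, 0, -1, 0, 0.08, 0.2, 0, 0, 0, -1, 0, 0.06, 0.2, 0, 0, 0, -1, 0, 0.06, 0.2, 0, 0, 0, -1])

```text
time: 17.3
tcp_pos: [508.0, 86.0, 93.9]
eef_rot: [-0.0, -0.058, 0.998, -0.0]
wrist_force: [-0.3, -0.8, 0.5]
gripper_width: 0.1
finger_force: 0.3
```

Call:
arm_command(increments=[0, 0.02, 0.15, 0, 0, 0, -1, 0, 0.02, 0.15, 0, 0, 0, -1, 0, 0.0, 0.08, 0, 0, 0, -1, 0, 0, 0.04, 0, 0, 0, -1, 0, 0, 0, 0, 0, 0, -1])

```text
time: 17.8
tcp_pos: [507.7, 87.8, 73.6]
eef_rot: [-0.0, -0.058, 0.998, -0.0]
wrist_force: [-0.2, -0.3, 0.9]
gripper_width: 0.1
finger_force: 0.0
```

Call:
arm_command(increments=[0, 0, 0.04, 0, 0, 0, -1, 0, 0, 0.04, 0, 0, 0, -1, 0, 0, 0, 0, 0, 0, -1])

```text
time: 18.1
tcp_pos: [507.9, 87.9, 69.8]
eef_rot: [0.0, -0.058, 0.998, 0.0]
wrist_force: [-0.9, 0.2, -0.7]
gripper_width: -0.0
finger_force: 0.0
```

Call:
arm_command(increments=[0, 0, 0.04, 0, 0, 0, -1, 0, 0, 0, 0, 0, 0, -1])

```text
time: 18.3
tcp_pos: [508.1, 87.9, 68.9]
eef_rot: [0.001, -0.058, 0.998, -0.0]
wrist_force: [-2.8, -0.8, 8.7]
gripper_width: -0.1
finger_force: 4.6
```

Call:
arm_command(increments=[0, 0, 0.02, 0, 0, 0, -1, 0, 0, 0.01, 0, 0, 0, -1, 0, 0, 0, 0, 0, 0, -1])

```text
time: 18.6
tcp_pos: [508.1, 88.0, 68.8]
eef_rot: [0.001, -0.058, 0.998, -0.0]
wrist_force: [-6.3, -0.4, 19.7]
gripper_width: 0.0
finger_force: 9.8
```

Call:
arm_command(increments=[0, 0, -0.2, 0, 0, 0, -1, 0, 0, -0.6, 0, 0, 0, -1, 0, 0, -1, 0, 0, 0, -1, 0, 0, -1, 0, 0, 0, -1, 0, 0, -1, 0, 0, 0, -1])

```text
time: 19.1
tcp_pos: [507.3, 87.9, 258.2]
eef_rot: [-0.0, -0.058, 0.998, 0.0]
wrist_force: [1.2, -0.1, -0.3]
gripper_width: 0.1
finger_force: 0.0
```

Call:
arm_command(increments=[0, 0, -0.5, 0, 0, 0, -1, 0, 0, 0, 0, 0, 0, -1, 0, 0, 0, 0, 0, 0, -1])

```text
time: 19.4
tcp_pos: [508.2, 88.0, 281.5]
eef_rot: [0.001, -0.058, 0.998, 0.0]
wrist_force: [-0.8, 0.7, -0.8]
gripper_width: 0.1
finger_force: 0.0
```

Run:
```python
from station import robot
from h import *
s=robot.sense();print(s["time"],s["tcp_pos"].round(1),s["wrist_force"].round(1))
r=lambda i,h:cv2.resize(i,(int(i.shape[1]*h/i.shape[0]),h),interpolation=cv2.INTER_CUBIC)
S=robot.camera("scene")["img"][110:310,90:370,::-1]
cv2.imwrite("pics/m4.png",r(S,560))
```

```text
19.4 [508.2  88.  281.5] [-0.8  0.7 -0.8]
```

View pics/m4.png

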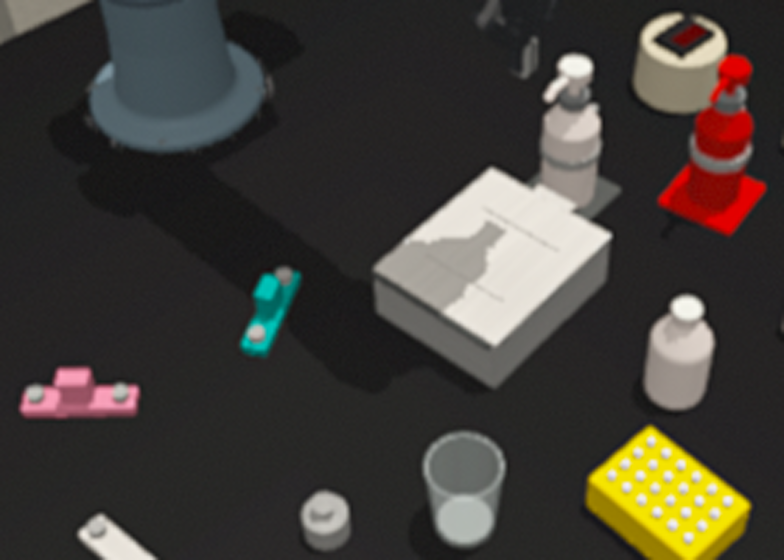

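The lid lies flat and shut (centre (492,258)), the cap is up at (575,68), and the bystanders haven't moved.

```bash
python3 -c "
from station import robot
print(robot.sign_off())"
```

```text
the job is handed in; nothing more can be done
None
```

The job is handed in at 19.4 s of the 72 s allowed: the clamp is upright in the empty bay, the pump cap was pressed fully with the lid wide open and sprang back, and the lid is shut flat with the other things left in place.

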